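# Sort the stripped engine parts into their trays

## Robot

A 7-joint arm with a two-finger parallel gripper is mounted at the origin on a cart in front of the work surface, level with it; the furniture and walls round the work are solid. World frame = base frame: x ahead of the robot, y to its left, z up, the work surface at z = 0. Lengths are in m, angles in rad, forces in N, time in s.
With the tool pointing down it reaches from about 0.4 to 0.85 m from the base axis. Payload 10.4 kg.
Tool frame: the origin (TCP) lies on the centre line of the jaws, within the pads' length; the fingertips stand 11 mm ahead of it and the grasp point (between the pads) lies 8 mm behind it (tip_reach is the distance from the TCP to the fingertips, in m); z points along the fingers, y is the line along which they close (so a half turn about z gives the same grasp; the last joint's range is limited). The gripper opens to 85 mm and grips with 20 to 120 N. Pads are 22 mm wide; open, the fingers measure 114 mm over their backs; the gripper's body (76 mm by 85 mm) begins 54 mm behind the grasp point. The pads swing forward as they close: fully open they stand 13 mm farther back than shut.
Start: joints at [-1.312, 0.332, -0.065, 1.46, 0.022, 1.35, -0.088], TCP at [0.174, 0.6, 0.242] pointing down, gripper open.
Joint ranges: [-2.6, 2.6], [-0.5, 2.12], [-1.47, 1.34], [0.16, 2.42], [-1.27, 4.41], [0.06, 2.06], [-2.6, 2.6]. Speed limits (rad/s): [2.22, 2.22, 2.79, 2.79, 3.14, 3.14, 3.14].

## Interface

Orientations are given as a unit quaternion [x, y, z, w].
In Python, from workcell import get_obs, camera, hand_in, tip_reach gives the robot as it stands. The module is installed in compiled form; this text tells all that it offers.
- The arm moves only by the tool move_arm, never from a script. Its argument "plan" is a list of rows, each an object with "delta_pos": the shift along the tool's x, y, z in parts of the range, where 1.0 means 0.8 m, a list of three; "turn": the turn, a rotation vector about the tool's x, y, z in shares of 4 rad (1.0 is 4 rad), a list of three; "fingers": the closure, from 0 (fully open) to 1 (shut). A call has 1 to 12 rows; each row is the pose to reach, as a shift and turn from the pose commanded when the call began, along the tool's axes at that moment; what a row does not reach only later rows make up. A row lasts 1/8 s, in which the tool goes at most 62.5 mm and 10.7 degrees, less where a joint would pass 70% of its speed; a pose out of reach is approached as far as the arm can. A call with a gripper value outside its range is refused whole. The fingers move at their own pace and stop on an object; "force" is the grip in N (left out, the last holds). Time passes only in rows, so rows that repeat a pose let the fingers close. It gives the time, the measured TCP pose, the force, the opening and the grip force at its end, in the units of the state.
- get_obs(): the state, without advancing time (a new reading comes with each control period).
- camera(name): name is "scene" or "top" or "wrist"; returns a dict with "color" (400x640x3 uint8, red, green, blue), "range_z" (400x640 float32, m along the optical axis (not along the pixel's ray), 0 where there is no reading), "fx", "fy", "cx", "cy" (pixels), "k1" (the pictures are not rectified: a ray, as slopes to the right and down, at radius r is drawn at 1 + k1 r^2 times it, then the intrinsics apply), "R" (3x3) and "t" (3): a world point X has camera coordinates R X + t; the wrist camera has in their place "tool_from_camera" (4x4, takes a point from camera to tool coordinates, whose origin is the TCP and whose axes are the flange's). Camera axes: x right, y down, z forward; pixel columns grow to the right and rows downward; lengths in m; the calibration is good to about 2 mm. A picture is of the moment at which its call begins: read the wrist's pose just before it.
- hand_in(): hands the job in; it is judged then, once.
The state is a dict: "clock": time; "joint_pos": joint angles; "joint_velocities": joint speeds; "tau": joint torques, N m; "position": TCP position; "ee_rot": TCP orientation; "ft_force": force on the tool from outside, world axes, zero at the start; "torque": the same for the moment, N m; "grip_width": opening from 0.0 (shut) to 1.0 (fully open); "grasp_force": force on a finger pad.
Only numpy, scipy, OpenCV 4.12 (cv2) and the standard library are available. Lean on these libraries where they do the work, as an engineer would, in place of code of your own. Each camera call takes 0.05 s, during which the arm holds its last target. There are 200 camera calls.

## Task

Clear the loose engine parts off the bench: lay the two spark plugs in the two-bay tray, one flat in each bay, and lay the hex bolt flat in the square tray. The oil pump gear is caught under the lips at the low end of the sloping feed track: slide it back up the track until it is free of the lips, then lift it out and stand it hub up, flat on the floor of the round dish. Leave the small green tin and the ball bearing where they are, and do not knock over the tin.

Things in the scene. Friction and masses are not known exactly. Their poses are not given: they have to be found in the camera images.
- spark_plug_0: Spark plug lying on the bench, 21 x 64 x 21 mm, grey metal and white ceramic (to grip it is a bar 16 mm wide, 60 mm long, 19 mm high). Origin: centre of its underside; y is its long axis, z up. The two plugs are alike; either may go in either bay.
- spark_plug_1: The second spark plug, the same in every way.
- bolt_0: Plain grey hex bolt lying on the bench, 16 x 52 x 18 mm (to grip it is a bar 12 mm wide and 45 mm long, 16 mm high, from y = -25 to +20 mm). Origin: centre of its underside; y is its long axis, z up.
- pump_gear: Grey oil pump gear: boss of radius 8 mm (z 0 to 4 mm), toothed disc of diameter 52 mm (z 4 to 11), hub of diameter 22 mm up to z = 42 mm; grip it by the hub. Origin: centre of its underside, z up along the hub. It stands at the low end of the feed track, leaning 8 degrees with it, disc under the lips, hub sticking up through the slot. Friction holds it wherever it is left on the track.
- plug_tray: Low rectangular dark steel tray, fixed, 130 mm (x) by 88 mm (y), with one low divider across the middle making two bays, each 60 mm (x) by 82 mm (y) inside, centred at x = +31 and -31 mm, y = 0. Origin: centre of the underside; floor at z = 3 mm, rim at 10 mm, divider top at 8 mm.
- bolt_tray: Low square dark steel tray without a divider, fixed, 88 x 88 mm, 82 x 82 mm inside. Origin: centre of the underside; floor at z = 3 mm, rim at 10 mm.
- gear_dish: Low round dark steel dish, fixed, outer diameter 96 mm; its flat floor is about 88 mm across. Origin: centre of the underside; floor at z = 3 mm, rim at 10 mm.
- feed_track: Sloping dark sheet-steel channel, fixed, 72 mm wide. Origin on the bench, z up; floor 34 mm above it, rising to +x at 8 deg. Along the slope from there: end stop at -100 mm, open upper end at +85. Walls 15 mm high, 66 mm apart. From -100 to -30 mm, lips 16 to 18.5 mm above the floor (rivets to 20) leave a 32 mm slot; the gear can be lifted out once its axis is past -4 mm (better +10).
- putty_tin: Small round green tin standing loose on the bench, diameter 49 mm, 56 mm high, to be left alone. Origin: centre of its underside.
- bearing: Loose ball bearing lying flat on the bench, a ring of diameter 47 mm, 14 mm high, to be left alone. Origin: centre of its underside.

How it is judged:
By the outcome, as a careful person would: the job done as asked, in the order asked, and still so for the second after the job is handed in, with the robot touching nothing.
It also fails if it takes over 99 s, if anything falls off the work surface, if the arm or the gripper's body presses on something with over 40 N, if the wrist force passes 120 N, or if a joint passes its speed limit or range.

## Working session

There is one attempt and no reset: what is moved stays moved. The work goes in short steps, Python scripts to look and compute and a tool call to move; the robot and the scene stay as the last step left them, time stands still between calls to the robot, and variables do not carry over. Pictures are saved under pics/ and viewed, at most 14 in all, crops included, and the job is handed in when it is done.

Besides the shell and the picture viewer there is one more tool, called after ">>>" by a JSON object that holds its "api" and its "payload", one argument or row to a line. move_arm: Moves the arm, as the interface text tells. Its arguments: {"type":"object","properties":{"plan":{"type":"array","items":{"type":"object","properties":{"delta_pos":{"type":"array","items":{"type":"number"}},"turn":{"type":"array","items":{"type":"number"}},"fingers":{"type":"number"}}}},"force":{"type":"number"}},"required":["plan"]}

```bash
mkdir -p pics; python3 - <<'E'
from workcell import get_obs,camera,tip_reach
import cv2,numpy as np
o=get_obs();print({k:np.round(v,3) for k,v in o.items()},tip_reach)
for n in("scene","top"):
    c=camera(n);np.savez(f"{n}0.npz",**c);cv2.imwrite(f"pics/{n}0.png",c["color"][:,:,::-1])
    print(n,[c[k] for k in("fx","fy","cx","cy","k1")],c.get("R"),c.get("t"),(c["range_z"]>0).mean())
E
```

```text
{'clock': np.float64(0.0), 'joint_pos': array([-1.312,  0.333, -0.065,  1.461,  0.022,  1.35 , -0.089]), 'joint_velocities': array([-0.001, -0.   ,  0.001, -0.002,  0.   , -0.001,  0.001]), 'tau': array([ 0.0000e+00, -6.2546e+01,  4.9000e-02, -3.9160e+01,  1.6000e-02,
        1.0000e-02,  0.0000e+00]), 'position': array([0.174, 0.6  , 0.242]), 'ee_rot': array([ 0.14 ,  0.99 , -0.001, -0.   ]), 'ft_force': array([-0.45 , -0.363,  0.369]), 'torque': array([0.016, 0.008, 0.012]), 'grasp_force': np.float64(0.0), 'grip_width': np.float64(0.997)} 0.011
scene [508.660912010165, 508.660912010165, 327.9042897031889, 197.08129013468533, -0.1346939142098407] [[-0.83638655 -0.5481366   0.00195136]
 [-0.21502557  0.32482283 -0.92100713]
 [ 0.50420387 -0.77073757 -0.38954083]] [0.46295931 0.15043645 1.12191422] 0.9959140625
top [498.74556687865186, 498.74556687865186, 322.125199050468, 201.19586426864592, 0.003913732424906604] [[ 0.09084038 -0.99585322 -0.00493777]
 [-0.97360101 -0.0877658  -0.21070891]
 [ 0.20940178  0.0239483  -0.97753638]] [-0.01122366  0.54662748  1.22761011] 0.9959453125
```

View pics/top0.png

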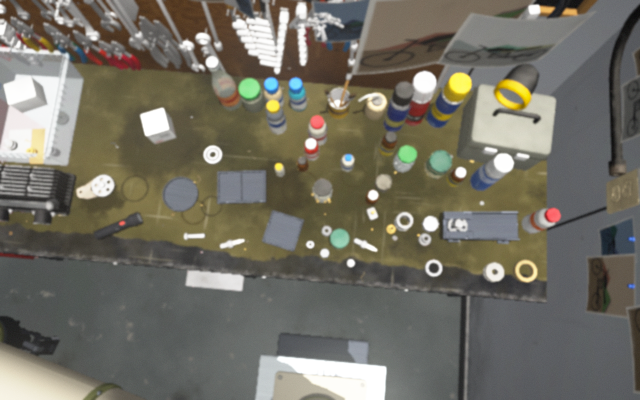

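View pics/scene0.png

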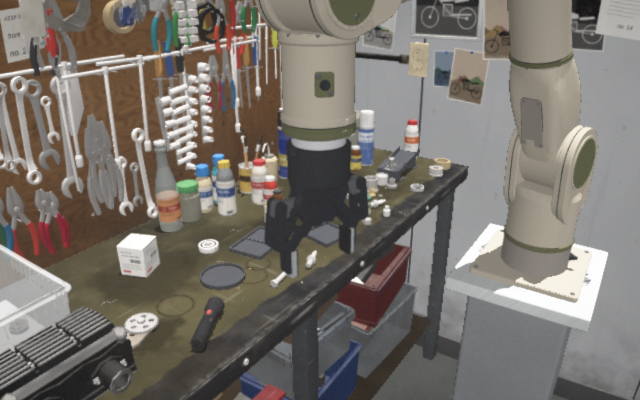

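```bash
cat > h.py <<'E'
import numpy as np,cv2
from scipy.spatial.transform import Rotation as Rot
def ray(c,u,v):
    x=np.array([(u-c["cx"])/c["fx"],(v-c["cy"])/c["fy"]],float);s=x.copy()
    for _ in range(20): s=x/(1+c["k1"]*(s@s))
    return np.array([*s,1.])
def onplane(c,u,v,z,T=None):
    """world point of pixel on plane z"""
    if T is None: R=np.array(c["R"]);o=-R.T@np.array(c["t"]);d=R.T@ray(c,u,v)
    else: o=T[:3,3];d=T[:3,:3]@ray(c,u,v)
    return o+d*(z-o[2])/d[2]
def toolT(o):
    T=np.eye(4);T[:3,:3]=Rot.from_quat(o["ee_rot"]).as_matrix();T[:3,3]=o["position"];return T
def load(n): return dict(np.load(n))
E
python3 - <<'E'
from h import *
c=load("top0.npz");im=c["color"][:,:,::-1]
for n,(a,b,w,h) in dict(A=(160,140,240,140),B=(360,180,200,110)).items():
    s=3.3 if n=="A" else 4
    cv2.imwrite(f"pics/crop{n}.png",cv2.resize(im[b:b+h,a:a+w],None,fx=s,fy=s,interpolation=cv2.INTER_CUBIC))
for n,u,v,z in [("dish",181,194,.01),("ptray",242,187,.01),("btray",283,230,.01),("tin",340,238,.056),("plug",232,243,.01),("plug",365,243,.01),("bolt",194,236,.008),("trackL",444,227,.04),("trackR",518,227,.06),("ring",404,221,.014),("ring2",433,268,.014)]:
    print(n,onplane(c,u,v,z).round(3),c["range_z"][v,u])
E
```

```text
dish [0.541 0.419 0.01 ] 1.3517069
ptray [0.575 0.258 0.01 ] 1.3479948
btray [0.469 0.135 0.01 ] 1.3254575
tin [ 0.455 -0.016  0.056] 1.2679192
plug [0.422 0.265 0.01 ] 1.3029045
plug [ 0.454 -0.083  0.01 ] 1.2968886
bolt [0.432 0.368 0.008] 1.3200847
trackL [ 0.51  -0.281  0.04 ] 1.3002392
trackR [ 0.523 -0.463  0.06 ] 1.3271648
ring [ 0.521 -0.181  0.014] 1.3377357
ring2 [ 0.404 -0.263  0.014] 1.3104569
```

View pics/cropA.png

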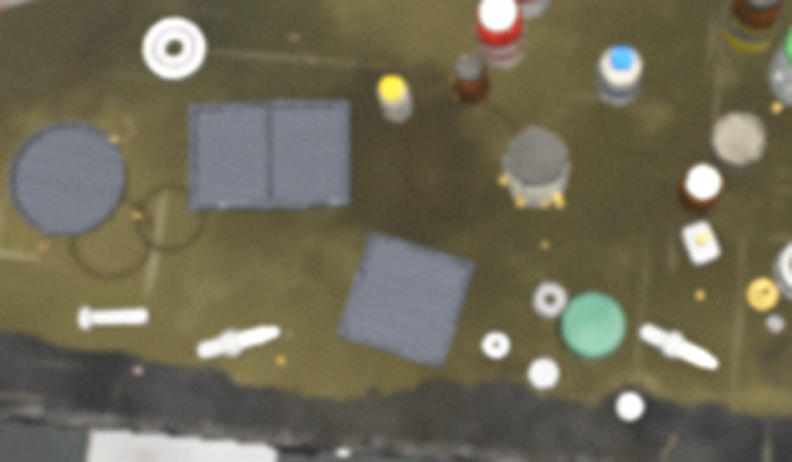

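View pics/cropB.png

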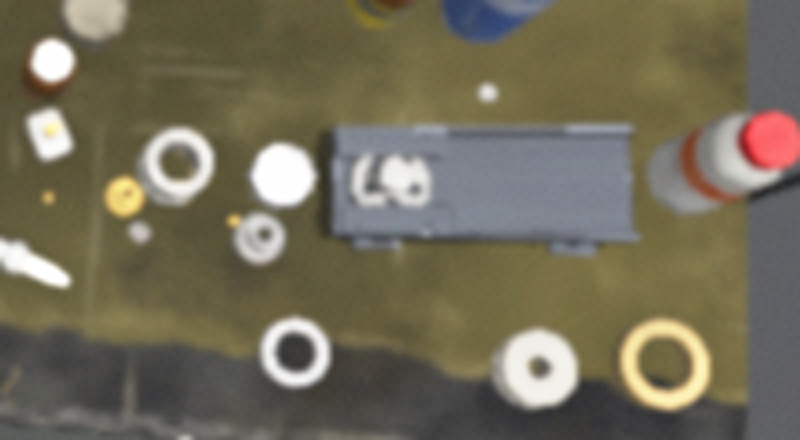

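```bash
cat >> h.py <<'E'
def blob(c,roi,kind,z,T=None):
    """largest colour blob in roi -> world pts, centre, long axis angle, size"""
    x,y,w,h=roi;im=np.ascontiguousarray(c["color"][y:y+h,x:x+w,::-1]);hsv=cv2.cvtColor(im,cv2.COLOR_BGR2HSV)
    m={"bright":(hsv[...,2]>150)&(hsv[...,1]<70),"steel":(hsv[...,0]>95)&(hsv[...,0]<140)&(hsv[...,1]>20)&(hsv[...,2]>50),
       "green":(hsv[...,0]>65)&(hsv[...,0]<95)&(hsv[...,1]>60)&(hsv[...,2]>70)}[kind].astype(np.uint8)
    cs,_=cv2.findContours(m,cv2.RETR_EXTERNAL,cv2.CHAIN_APPROX_NONE)
    k=max(cs,key=cv2.contourArea)[:,0,:]+[x,y]
    P=np.array([onplane(c,u,v,z,T)[:2] for u,v in k]);mm=(P*1000).astype(np.float32)
    r=cv2.minAreaRect(mm);b=cv2.boxPoints(r);e=max((b[1]-b[0],b[2]-b[1]),key=np.linalg.norm)
    return np.array(r[0])/1000,np.degrees(np.arctan2(e[1],e[0]))%180,np.array(r[1]),k
def pointmap(c,T=None):
    v,u=np.mgrid[0:400,0:640]
    K=np.array([[c["fx"],0,c["cx"]],[0,c["fy"],c["cy"]],[0,0,1]]);
    s=cv2.undistortPoints(np.stack([u,v],-1).reshape(-1,1,2).astype(np.float32),K,np.array([c["k1"],0,0,0.]))[:,0]
    p=np.c_[s,np.ones(len(s))]*c["range_z"].reshape(-1,1)
    if T is None: p=(p-np.array(c["t"]))@np.array(c["R"])
    else: p=p@T[:3,:3].T+T[:3,3]
    return p.reshape(400,640,3)
def go(o,pos,ang=None,tilt=None):
    """delta_pos & turn (tool axes) to reach pos with tool y along world angle ang(deg), pointing down; tilt = extra world rotvec"""
    R=Rot.from_quat(o["ee_rot"]);d=R.inv().apply(np.array(pos)-o["position"])
    best=None
    if ang is not None:
        for k in(0,180):
            a=np.radians(ang+k);y=np.array([np.cos(a),np.sin(a),0]);z=np.array([0,0,-1.]);G=Rot.from_matrix(np.c_[np.cross(y,z),y,z])
            if tilt is not None: G=Rot.from_rotvec(tilt)*G
            t=(R.inv()*G).as_rotvec()
            if best is None or np.linalg.norm(t)<np.linalg.norm(best): best=t
    return d.round(4),None if best is None else best.round(3)
E
python3 - <<'E'
from h import *
c=load("top0.npz")
for n,roi,k,z in [("dish",(160,172,44,45),"steel",.01),("ptray",(212,165,60,45),"steel",.01),("btray",(258,208,48,46),"steel",.01),("tin",(325,225,30,28),"green",.056),("plugA",(215,234,32,17),"bright",.01),("plugB",(352,235,27,20),"bright",.01),("bolt",(180,230,28,12),"bright",.008),("track",(440,208,82,36),"steel",.05),("gear",(445,217,26,16),"bright",.06),("bearing",(422,257,24,24),"bright",.014)]:
    b=blob(c,roi,k,z);print(n,b[0].round(4),b[1].round(1),b[2].round(1))
P=pointmap(c)
for n,u,v in [("white below plugB",351,263),("tin",340,238),("bench",300,190),("plugB",365,243),("plugA",232,243),("trackR",510,225),("cap431,223",431,223),("gearhub",460,225),("375,213",373,213),("324,253",324,253),("jar",322,188)]:
    print(n,P[v,u].round(3))
s=load("scene0.npz");Q=pointmap(s);m=(Q[...,0]>.4)&(Q[...,0]<.6)&(Q[...,1]<.5)
print("bench z top",np.median(P[180:200,280:300,2]))
E
```

```text
dish [0.5414 0.422 ] 95.2 [82.8 86.8]
ptray [0.577  0.2608] 96.6 [ 83.6 123.7]
btray [0.4685 0.1356] 168.2 [82.3 84.7]
tin [ 0.4544 -0.0119] 5.0 [46.1 43.3]
plugA [0.422  0.2663] 105.6 [20.7 67.4]
plugB [ 0.4504 -0.0846] 75.0 [66.2 21.1]
bolt [0.4332 0.3698] 95.2 [18.7 56. ]
track [ 0.5163 -0.3692] 95.2 [ 77.7 188.8]
gear [ 0.5157 -0.3116] 95.2 [38.7 51.5]
bearing [ 0.4057 -0.2637] 111.5 [43.6 43.9]
white below plugB [ 0.397 -0.05   0.023]
tin [ 0.455 -0.016  0.056]
bench [ 0.584  0.102 -0.004]
plugB [ 0.452 -0.082  0.024]
plugA [0.421 0.263 0.02 ]
trackR [ 0.53  -0.45   0.042]
cap431,223 [ 0.521 -0.251  0.02 ]
gearhub [ 0.514 -0.315  0.067]
375,213 [ 0.531 -0.097  0.033]
324,253 [0.417 0.022 0.015]
jar [0.576 0.041 0.075]
bench z top -0.0018756611102624349
```

```bash
python3 - <<'E'
from h import *
from workcell import get_obs
print(go(get_obs(),[.422,.266,.16],15.6))
E
```

```text
(array([-0.3314, -0.2517,  0.0819]), array([-1.000e-03,  1.000e-03,  1.017e+00]))
```

The rows are not in the units I measure in: shifts go in shares of 0.8 m and turns go in shares of 4 rad. I convert before sending: -0.3314 m / 0.8 = -0.4143, -0.2517 m / 0.8 = -0.3146, 1.017 rad / 4 = 0.2543.

>>> {"api": "move_arm", "payload": {
  "plan": [
    {"delta_pos": [-0.0625, -0.05, 0], "turn": [0, 0, 0.0425], "fingers": 0},
    {"delta_pos": [-0.125, -0.0938, 0.0125], "turn": [0, 0, 0.085], "fingers": 0},
    {"delta_pos": [-0.1875, -0.1375, 0.025], "turn": [0, 0, 0.1275], "fingers": 0},
    {"delta_pos": [-0.25, -0.1875, 0.05], "turn": [0, 0, 0.17], "fingers": 0},
    {"delta_pos": [-0.3125, -0.2375, 0.075], "turn": [0, 0, 0.2125], "fingers": 0},
    {"delta_pos": [-0.375, -0.2813, 0.0938], "turn": [0, 0, 0.2543], "fingers": 0},
    {"delta_pos": [-0.4143, -0.3146, 0.1024], "turn": [0, 0, 0.2543], "fingers": 0},
    {"delta_pos": [-0.4143, -0.3146, 0.1024], "turn": [0, 0, 0.2543], "fingers": 0.4},
    {"delta_pos": [-0.4143, -0.3146, 0.1024], "turn": [0, 0, 0.2543], "fingers": 0.4}
  ],
  "force": 40
}}

```text
clock: 1.23
position: [0.4218, 0.2669, 0.1603]
ee_rot: [0.605, 0.796, -0.0, -0.0]
ft_force: [-0.4, 0.6, 1.2]
grip_width: 0.612
grasp_force: 0.0
```

```bash
cat >> h.py <<'E'
def wrist(name):
    from workcell import get_obs,camera
    o=get_obs();c=camera("wrist");cv2.imwrite(f"pics/{name}.png",c["color"][:,:,::-1]);T=toolT(o)@np.array(c["tool_from_camera"]);np.savez(f"{name}.npz",T=T,**c)
    print(o["clock"],o["position"].round(4),o["ee_rot"].round(3),"ft",o["ft_force"].round(1),"grip",round(float(o["grip_width"]),3),round(float(o["grasp_force"]),1));return o,c,T
E
python3 - <<'E'
from h import *
o,c,T=wrist("w1");print(np.array(c["tool_from_camera"]).round(3),c["fx"],c["k1"]);print("dist",T[:3,3])
E
```

```text
1.225 [0.4218 0.2669 0.1603] [ 0.605  0.796 -0.    -0.   ] ft [-0.4  0.6  1.2] grip 0.612 0.0
[[-0.001 -0.953 -0.302  0.078]
 [ 1.    -0.001 -0.     0.   ]
 [ 0.    -0.302  0.953 -0.132]
 [ 0.     0.     0.     1.   ]] 283.44824435163883 -0.02878457213158419
dist [0.40133958 0.34182837 0.29199275]
```

View pics/w1.png

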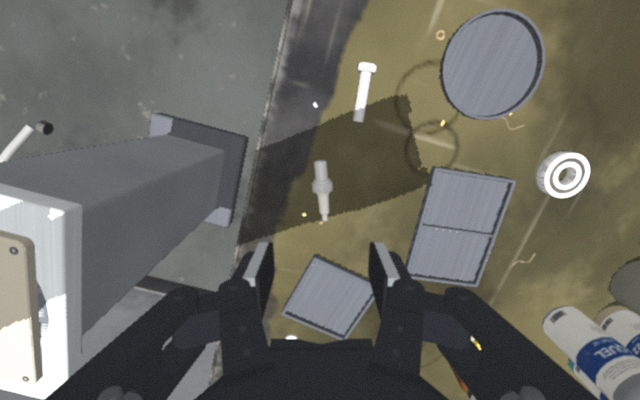

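```bash
cat >> h.py <<'E'
def part(c,roi,z,T=None,vmin=None,smax=60):
    """elongated grey part: PCA-free rect of pixels that stand out from the bench (Otsu on V)"""
    x,y,w,h=roi;hsv=cv2.cvtColor(np.ascontiguousarray(c["color"][y:y+h,x:x+w,::-1]),cv2.COLOR_BGR2HSV)
    V=hsv[...,2];t=vmin or cv2.threshold(V,0,255,cv2.THRESH_OTSU)[0];m=((V>t)&(hsv[...,1]<smax)).astype(np.uint8)
    cs,_=cv2.findContours(m,cv2.RETR_EXTERNAL,cv2.CHAIN_APPROX_NONE);k=max(cs,key=cv2.contourArea)
    mask=cv2.drawContours(np.zeros_like(m),[k],-1,1,-1);vv,uu=np.nonzero(mask)
    P=np.array([onplane(c,u+x,v+y,z,T)[:2] for u,v in zip(uu,vv)]);q=P-P.mean(0);e=np.linalg.svd(q,full_matrices=False)[2][0]
    n=np.array([-e[1],e[0]]);a=q@e;b=q@n
    return P.mean(0)+e*(a.max()+a.min())/2+n*(b.max()+b.min())/2,np.degrees(np.arctan2(e[1],e[0]))%180,np.array([np.ptp(a),np.ptp(b)])*1000,t
E
python3 - <<'E'
from h import *
from workcell import get_obs
c=load("w1.npz");T=c["T"]
print("plugA",*part(c,(305,150,36,80),.01,T));print("bolt",*part(c,(345,55,40,75),.008,T))
for n,roi in [("dish",(435,5,115,118)),("ptray",(400,160,120,130)),("btray",(278,248,92,95))]:
    b=blob(c,roi,"steel",.01,T);print(n,b[0].round(4),b[1].round(1),b[2].round(1))
t=load("top0.npz");print("top plugA",*part(t,(215,234,32,17),.01));print("top plugB",*part(t,(352,235,27,20),.01));print("top bolt",*part(t,(180,230,28,12),.008))
E
```

```text
plugA [0.42410457 0.26420771] 110.43839571542928 [65.87578575 19.78349118] 120.0
bolt [0.43447696 0.36872071] 96.90048504465771 [51.3434946  17.07223796] 180.0
dish [0.5434 0.4221] 48.9 [95.  92.6]
ptray [0.577  0.2577] 97.0 [ 89.9 135.7]
btray [0.4698 0.1386] 77.7 [91.7 88.7]
top plugA [0.4226354  0.26569691] 109.57798320058718 [65.10094345 18.75786149] 179.0
top plugB [ 0.44911741 -0.08420948] 69.42658228994344 [66.52432697 17.79836132] 168.0
top bolt [0.4328122  0.36844588] 97.12719671304936 [53.02508946 16.01126833] 180.0
```

```bash
python3 - <<'E'
from h import *
from workcell import get_obs
o=get_obs();print(go(o,[.4235,.265,.017],20))
o2=dict(o,position=np.array([.4235,.265,.017]),ee_rot=(Rot.from_quat(o["ee_rot"])*Rot.from_rotvec(go(o,[0,0,0],20)[1])).as_quat())
print(go(o2,[.573,.290,.1],97),go(o2,[.573,.290,.022],97))
E
```

```text
(array([-0.003 ,  0.0013,  0.1434]), array([-0.   , -0.   , -0.076]))
(array([-0.0277,  0.149 , -0.083 ]), array([ 0.   , -0.   , -1.343])) (array([-0.0277,  0.149 , -0.005 ]), array([ 0.   , -0.   , -1.343]))
```

Scaled: 0.1434 m / 0.8 = 0.1793, -0.003 m / 0.8 = -0.0038, -0.076 rad / 4 = -0.019.

>>> {"api": "move_arm", "payload": {
  "plan": [
    {"delta_pos": [-0.0038, 0.0016, 0.0625], "turn": [0, 0, -0.019], "fingers": 0.5},
    {"delta_pos": [-0.0038, 0.0016, 0.125], "turn": [0, 0, -0.019], "fingers": 0.5},
    {"delta_pos": [-0.0038, 0.0016, 0.1625], "turn": [0, 0, -0.019], "fingers": 0.5},
    {"delta_pos": [-0.0038, 0.0016, 0.1793], "turn": [0, 0, -0.019], "fingers": 0.5},
    {"delta_pos": [-0.0038, 0.0016, 0.1793], "turn": [0, 0, -0.019], "fingers": 0.5},
    {"delta_pos": [-0.0038, 0.0016, 0.1793], "turn": [0, 0, -0.019], "fingers": 1},
    {"delta_pos": [-0.0038, 0.0016, 0.1793], "turn": [0, 0, -0.019], "fingers": 1},
    {"delta_pos": [-0.0038, 0.0016, 0.1793], "turn": [0, 0, -0.019], "fingers": 1},
    {"delta_pos": [-0.0038, 0.0016, 0.1793], "turn": [0, 0, -0.019], "fingers": 1},
    {"delta_pos": [-0.0038, 0.0016, 0.1375], "turn": [0, 0, -0.019], "fingers": 1},
    {"delta_pos": [-0.0038, 0.0016, 0.075], "turn": [0, 0, -0.019], "fingers": 1},
    {"delta_pos": [-0.0038, 0.0016, 0.075], "turn": [0, 0, -0.019], "fingers": 1}
  ],
  "force": 40
}}

```text
clock: 2.78
position: [0.4264, 0.2654, 0.1046]
ee_rot: [0.574, 0.819, 0.004, 0.001]
ft_force: [1.5, -1.3, -0.5]
grip_width: 0.171
grasp_force: 39.3
```

```bash
python3 - <<'E'
from h import *
o,c,T=wrist("w2");cv2.imwrite("pics/w2c.png",c["color"][180:400,160:480,::-1])
print(go(o,[.573,.290,.1],97),go(o,[.573,.290,.022],97))
E
```

```text
2.775 [0.4264 0.2654 0.1046] [0.574 0.819 0.004 0.001] ft [ 1.5 -1.3 -0.5] grip 0.171 39.3
(array([-0.0269,  0.1462,  0.0055]), array([ 0.008,  0.002, -1.345])) (array([-0.0271,  0.1456,  0.0835]), array([ 0.008,  0.002, -1.345]))
```

View pics/w2c.png

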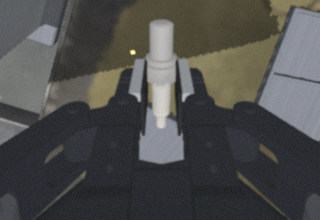

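Scaled: 0.149 m / 0.8 = 0.1863, 0.06 m / 0.8 = 0.075, -1.343 rad / 4 = -0.3358.

>>> {"api": "move_arm", "payload": {
  "plan": [
    {"delta_pos": [-0.0075, 0.0375, 0], "turn": [0, 0, -0.045], "fingers": 1},
    {"delta_pos": [-0.0125, 0.075, 0], "turn": [0, 0, -0.09], "fingers": 1},
    {"delta_pos": [-0.0188, 0.1125, 0], "turn": [0, 0, -0.135], "fingers": 1},
    {"delta_pos": [-0.025, 0.15, 0], "turn": [0, 0, -0.18], "fingers": 1},
    {"delta_pos": [-0.0346, 0.1863, 0], "turn": [0, 0, -0.225], "fingers": 1},
    {"delta_pos": [-0.0346, 0.1863, 0], "turn": [0, 0, -0.27], "fingers": 1},
    {"delta_pos": [-0.0346, 0.1863, 0], "turn": [0, 0, -0.315], "fingers": 1},
    {"delta_pos": [-0.0346, 0.1863, 0.025], "turn": [0, 0, -0.3358], "fingers": 1},
    {"delta_pos": [-0.0346, 0.1863, 0.05], "turn": [0, 0, -0.3358], "fingers": 1},
    {"delta_pos": [-0.0346, 0.1863, 0.05], "turn": [0, 0, -0.3358], "fingers": 1}
  ]
}}

```text
clock: 4.08
position: [0.5721, 0.2878, 0.0577]
ee_rot: [-0.059, 0.998, -0.001, -0.002]
ft_force: [-0.2, -0.7, 0.5]
grip_width: 0.172
grasp_force: 39.3
```

```bash
python3 - <<'E'
from h import *
from workcell import get_obs
o=get_obs();print(o["position"],o["grip_width"],go(o,[.573,.290,.022],97))
E
```

```text
[0.57212642 0.28782117 0.0576571 ] 0.17182681272551464 (array([-0.0013,  0.0021,  0.0356]), array([-0.002, -0.004, -0.004]))
```

Scaled: -0.1 m / 0.8 = -0.125, 0.02 m / 0.8 = 0.025.

>>> {"api": "move_arm", "payload": {
  "plan": [
    {"delta_pos": [0, 0.0025, 0.025], "fingers": 1},
    {"delta_pos": [0, 0.0025, 0.0425], "fingers": 1},
    {"delta_pos": [0, 0.0025, 0.0475], "fingers": 1},
    {"delta_pos": [0, 0.0025, 0.0475], "fingers": 1},
    {"delta_pos": [0, 0.0025, 0.0475], "fingers": 0.72},
    {"delta_pos": [0, 0.0025, 0.0475], "fingers": 0.72},
    {"delta_pos": [0, 0.0025, 0.0475], "fingers": 0.72},
    {"delta_pos": [0, 0.0025, 0], "fingers": 0.72},
    {"delta_pos": [0, 0.0025, -0.0625], "fingers": 0.6},
    {"delta_pos": [0, 0.0025, -0.125], "fingers": 0.5},
    {"delta_pos": [0, 0.0025, -0.125], "fingers": 0.5}
  ]
}}

```text
validation failed for argument at $.pl...
```

```bash
python3 - <<'E'
from h import *
o,c,T=wrist("w3");print("plug above B",go(o,[.4491,-.086,.16],159.5))
E
```

```text
4.075 [0.5721 0.2878 0.0577] [-0.059  0.998 -0.001 -0.002] ft [-0.2 -0.7  0.5] grip 0.172 39.3
plug above B (array([ 0.1667, -0.3569, -0.101 ]), array([ 1.000e-03, -5.000e-03, -1.095e+00]))
```

View pics/w3.png

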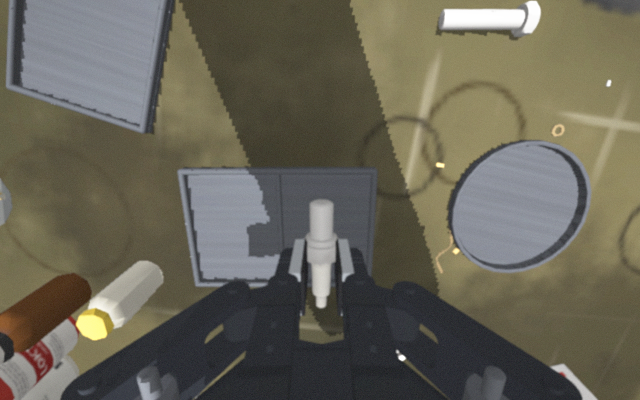

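Scaled: -0.1 m / 0.8 = -0.125, 0.002 m / 0.8 = 0.0025.

>>> {"api": "move_arm", "payload": {
  "plan": [
    {"delta_pos": [0, 0.0025, 0.025], "turn": [0, 0, 0], "fingers": 1},
    {"delta_pos": [0, 0.0025, 0.0425], "turn": [0, 0, 0], "fingers": 1},
    {"delta_pos": [0, 0.0025, 0.0475], "turn": [0, 0, 0], "fingers": 1},
    {"delta_pos": [0, 0.0025, 0.0475], "turn": [0, 0, 0], "fingers": 1},
    {"delta_pos": [0, 0.0025, 0.0475], "turn": [0, 0, 0], "fingers": 0.72},
    {"delta_pos": [0, 0.0025, 0.0475], "turn": [0, 0, 0], "fingers": 0.72},
    {"delta_pos": [0, 0.0025, 0.0475], "turn": [0, 0, 0], "fingers": 0.72},
    {"delta_pos": [0, 0.0025, 0], "turn": [0, 0, 0], "fingers": 0.72},
    {"delta_pos": [0, 0.0025, -0.0625], "turn": [0, 0, 0], "fingers": 0.6},
    {"delta_pos": [0, 0.0025, -0.125], "turn": [0, 0, 0], "fingers": 0.5},
    {"delta_pos": [0, 0.0025, -0.125], "turn": [0, 0, 0], "fingers": 0.5}
  ]
}}

```text
clock: 5.5
position: [0.5757, 0.2917, 0.1654]
ee_rot: [-0.06, 0.998, 0.002, 0.004]
ft_force: [-0.1, 0.3, -1.0]
grip_width: 0.501
grasp_force: 0.0
```

```bash
python3 - <<'E'
from h import *
o,c,T=wrist("w4");print("plug above B",go(o,[.4491,-.086,.16],159.5),part(c,(290,150,60,140),.013,T))
E
```

```text
5.5 [0.5757 0.2917 0.1654] [-0.06   0.998  0.002  0.004] ft [-0.1  0.3 -1. ] grip 0.501 0.0
plug above B (array([ 0.1709, -0.3599,  0.0029]), array([-1.000e-03,  9.000e-03, -1.093e+00])) (array([0.57448683, 0.29127452]), np.float64(6.769555033387283), array([64.20172311, 19.54047953]), 129.0)
```

View pics/w4.png

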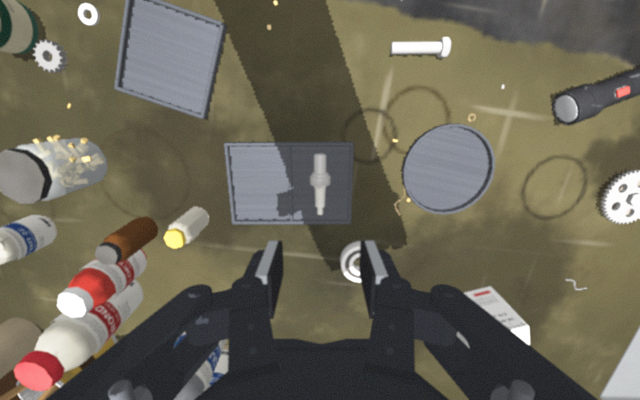

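Scaled: -0.36 m / 0.8 = -0.45, 0.06 m / 0.8 = 0.075, -1.093 rad / 4 = -0.2733.

>>> {"api": "move_arm", "payload": {
  "plan": [
    {"delta_pos": [0.0375, -0.0625, 0], "turn": [0, 0, -0.04], "fingers": 0.5},
    {"delta_pos": [0.075, -0.125, 0], "turn": [0, 0, -0.08], "fingers": 0.5},
    {"delta_pos": [0.1125, -0.1875, 0], "turn": [0, 0, -0.12], "fingers": 0.5},
    {"delta_pos": [0.1375, -0.25, 0], "turn": [0, 0, -0.16], "fingers": 0.5},
    {"delta_pos": [0.1625, -0.3125, 0], "turn": [0, 0, -0.2], "fingers": 0.5},
    {"delta_pos": [0.1875, -0.375, 0], "turn": [0, 0, -0.24], "fingers": 0.5},
    {"delta_pos": [0.2138, -0.45, 0.0038], "turn": [0, 0, -0.2733], "fingers": 0.5},
    {"delta_pos": [0.2138, -0.45, 0.0038], "turn": [0, 0, -0.2733], "fingers": 0.5},
    {"delta_pos": [0.2138, -0.45, 0.0038], "turn": [0, 0, -0.2733], "fingers": 0.5}
  ]
}}

```text
clock: 6.68
position: [0.4432, -0.0448, 0.1228]
ee_rot: [-0.528, 0.847, 0.005, -0.052]
ft_force: [-0.4, -0.2, -0.3]
grip_width: 0.498
grasp_force: 0.0
```

```bash
python3 - <<'E'
from h import *
o,c,T=wrist("w5")
E
```

```text
6.675 [ 0.4432 -0.0448  0.1228] [-0.528  0.847  0.005 -0.052] ft [-0.4 -0.2 -0.3] grip 0.498 0.0
```

View pics/w5.png

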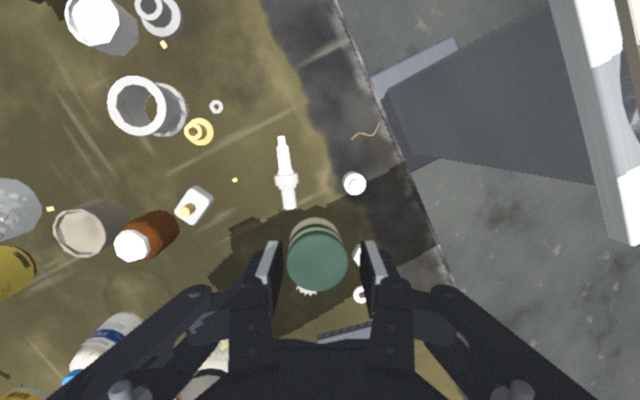

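```bash
python3 - <<'E'
from h import *
from workcell import get_obs
o=get_obs();print(o["joint_pos"].round(2),o["joint_velocities"].round(2));c=load("w5.npz");T=c["T"]
p=part(c,(270,130,35,85),.01,T);print(p);print(go(o,[.45,-.086,.16],p[1]+90))
E
```

```text
[ 0.5   0.16 -0.56  1.97  0.14  1.14  2.56] [-0.19 -0.03  0.24  0.   -0.06 -0.01 -0.02]
(array([ 0.4507167 , -0.08461881]), np.float64(69.1679729604437), array([65.90147941, 19.9410194 ]), 181.0)
(array([ 0.0343, -0.0217, -0.0368]), array([ 0.069, -0.081, -0.096]))
```

Scaled: -0.05 m / 0.8 = -0.0625, 1.5 rad / 4 = 0.375.

>>> {"api": "move_arm", "payload": {
  "plan": [
    {"delta_pos": [0, 0, -0.0625], "turn": [0, 0, 0.025], "fingers": 0.5},
    {"delta_pos": [0, 0, -0.0625], "turn": [0, 0, 0.07], "fingers": 0.5},
    {"delta_pos": [0, 0, -0.0625], "turn": [0, 0, 0.115], "fingers": 0.5},
    {"delta_pos": [0, 0, -0.0625], "turn": [0, 0, 0.16], "fingers": 0.5},
    {"delta_pos": [0, 0, -0.0625], "turn": [0, 0, 0.205], "fingers": 0.5},
    {"delta_pos": [0, 0, -0.0625], "turn": [0, 0, 0.25], "fingers": 0.5},
    {"delta_pos": [0, 0, -0.0625], "turn": [0, 0, 0.295], "fingers": 0.5},
    {"delta_pos": [0, 0, -0.0625], "turn": [0, 0, 0.34], "fingers": 0.5},
    {"delta_pos": [0, 0, -0.0625], "turn": [0, 0, 0.375], "fingers": 0.5},
    {"delta_pos": [0, 0, -0.0625], "turn": [0, 0, 0.375], "fingers": 0.5}
  ]
}}

```text
clock: 7.98
position: [0.4486, -0.042, 0.1734]
ee_rot: [0.191, 0.98, -0.032, -0.04]
ft_force: [0.3, -0.4, -0.6]
grip_width: 0.495
grasp_force: 0.0
```

```bash
python3 - <<'E'
from h import *
from workcell import get_obs
o=get_obs();print(o["joint_pos"].round(2),o["joint_velocities"].round(2))
print(go(o,[.45,-.086,.16],159.3),go(o,[.45,-.086,.16],70))
E
```

```text
[ 0.41  0.1  -0.47  1.9   0.09  1.25  1.09] [ 0.01 -0.   -0.01 -0.    0.    0.    0.08]
(array([-0.0188, -0.0391,  0.0153]), array([-0.113,  0.007,  1.545])) (array([-0.0188, -0.0391,  0.0153]), array([-0.077, -0.068, -0.036]))
```

Scaled: -0.039 m / 0.8 = -0.0488, -0.01 m / 0.8 = -0.0125, 1.545 rad / 4 = 0.3863.

>>> {"api": "move_arm", "payload": {
  "plan": [
    {"delta_pos": [-0.0063, -0.0125, 0.0038], "turn": [-0.003, 0.0003, 0.0425], "fingers": 0.5},
    {"delta_pos": [-0.0125, -0.025, 0.0075], "turn": [-0.0063, 0.0005, 0.085], "fingers": 0.5},
    {"delta_pos": [-0.0188, -0.0375, 0.0125], "turn": [-0.0093, 0.0008, 0.1275], "fingers": 0.5},
    {"delta_pos": [-0.0238, -0.0488, 0.0188], "turn": [-0.0125, 0.0008, 0.17], "fingers": 0.5},
    {"delta_pos": [-0.0238, -0.0488, 0.0188], "turn": [-0.0155, 0.001, 0.2125], "fingers": 0.5},
    {"delta_pos": [-0.0238, -0.0488, 0.0188], "turn": [-0.0188, 0.0013, 0.255], "fingers": 0.5},
    {"delta_pos": [-0.0238, -0.0488, 0.0188], "turn": [-0.0218, 0.0015, 0.2975], "fingers": 0.5},
    {"delta_pos": [-0.0238, -0.0488, 0.0188], "turn": [-0.025, 0.0015, 0.34], "fingers": 0.5},
    {"delta_pos": [-0.0238, -0.0488, 0.0188], "turn": [-0.0283, 0.0018, 0.3863], "fingers": 0.5},
    {"delta_pos": [-0.0238, -0.0488, 0.0188], "turn": [-0.0283, 0.0018, 0.3863], "fingers": 0.5},
    {"delta_pos": [-0.0238, -0.0488, 0.0188], "turn": [-0.0283, 0.0018, 0.3863], "fingers": 0.5}
  ]
}}

```text
clock: 9.35
position: [0.4505, -0.0862, 0.1608]
ee_rot: [0.821, 0.571, -0.0, 0.0]
ft_force: [-0.2, 0.2, 0.6]
grip_width: 0.496
grasp_force: 0.0
```

```bash
python3 - <<'E'
from h import *
from workcell import get_obs
o,c,T=wrist("w6");print(o["joint_pos"].round(2));P=pointmap(c,T)
def pix(X):
    i=np.linalg.inv(T);p=i[:3,:3]@X+i[:3,3];return int(p[0]/p[2]*c["fx"]+c["cx"]),int(p[1]/p[2]*c["fy"]+c["cy"])
u,v=pix(np.array([.4507,-.0846,.01]));print(u,v)
try: print(part(c,(u-35,v-45,70,90),.01,T))
except Exception as e: print(e)
print(go(o,[.4507,-.087,.017],159.3))
E
```

```text
9.35 [ 0.4505 -0.0862  0.1608] [ 0.821  0.571 -0.     0.   ] ft [-0.2  0.2  0.6] grip 0.496 0.0
[ 0.43  0.05 -0.35  1.97  0.02  1.12 -0.28]
320 187
(array([ 0.44983033, -0.08647071]), np.float64(68.943641611592), array([64.33144966, 17.45043234]), 128.0)
(array([-0.0006,  0.0004,  0.1438]), array([0.001, 0.001, 0.005]))
```

View pics/w6.png

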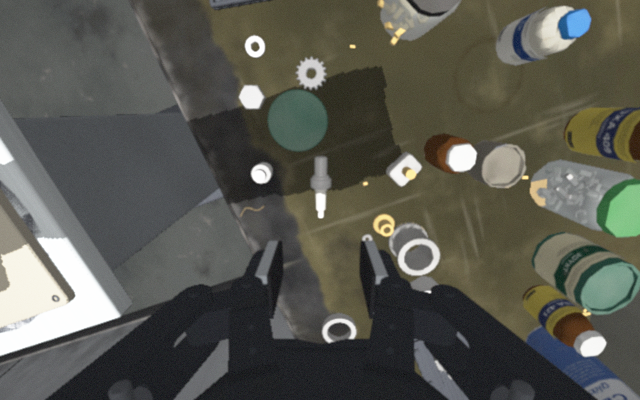

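Scaled: 0.1438 m / 0.8 = 0.1798, 0.05 m / 0.8 = 0.0625, 0.005 rad / 4 = 0.0013.

>>> {"api": "move_arm", "payload": {
  "plan": [
    {"delta_pos": [-0.0063, 0.0005, 0.0625], "turn": [0, 0, 0.0013], "fingers": 0.55},
    {"delta_pos": [-0.0063, 0.0005, 0.125], "turn": [0, 0, 0.0013], "fingers": 0.55},
    {"delta_pos": [-0.0063, 0.0005, 0.1625], "turn": [0, 0, 0.0013], "fingers": 0.55},
    {"delta_pos": [-0.0063, 0.0005, 0.1798], "turn": [0, 0, 0.0013], "fingers": 0.55},
    {"delta_pos": [-0.0063, 0.0005, 0.1798], "turn": [0, 0, 0.0013], "fingers": 0.55},
    {"delta_pos": [-0.0063, 0.0005, 0.1798], "turn": [0, 0, 0.0013], "fingers": 1},
    {"delta_pos": [-0.0063, 0.0005, 0.1798], "turn": [0, 0, 0.0013], "fingers": 1},
    {"delta_pos": [-0.0063, 0.0005, 0.1798], "turn": [0, 0, 0.0013], "fingers": 1},
    {"delta_pos": [-0.0063, 0.0005, 0.1798], "turn": [0, 0, 0.0013], "fingers": 1},
    {"delta_pos": [-0.0063, 0.0005, 0.125], "turn": [0, 0, 0.0013], "fingers": 1},
    {"delta_pos": [-0.0063, 0.0005, 0.05], "turn": [0, 0, 0.0013], "fingers": 1},
    {"delta_pos": [-0.0063, 0.0005, 0.05], "turn": [0, 0, 0.0013], "fingers": 1}
  ]
}}

```text
clock: 10.9
position: [0.4521, -0.0916, 0.1259]
ee_rot: [0.824, 0.566, 0.003, 0.004]
ft_force: [-0.1, 0.4, -0.3]
grip_width: 0.174
grasp_force: 40.3
```

```bash
python3 - <<'E'
from h import *
from workcell import get_obs
o=get_obs();print(o["grip_width"],go(o,[.581,.228,.12],97))
# joint 7 sense
E
```

```text
0.1742276476421319 (array([0.3446, 0.0055, 0.0061]), array([ 0.009, -0.006,  1.082]))
```

```bash
python3 - <<'E'
from h import *
from workcell import get_obs
o=get_obs();o["position"]=np.array([.4487,-.0911,.1208]);o["ee_rot"]=[.8225,.5687,0,0]
print(go(o,[.5766,.2275,.12],97),go(o,[.5766,.2275,.06],97))
E
```

```text
(array([0.3432, 0.0072, 0.0008]), array([0.   , 0.   , 1.088])) (array([0.3432, 0.0072, 0.0608]), array([0.   , 0.   , 1.088]))
```

Scaled: 0.3432 m / 0.8 = 0.429, 0.0608 m / 0.8 = 0.076, 1.088 rad / 4 = 0.272.

>>> {"api": "move_arm", "payload": {
  "plan": [
    {"delta_pos": [0.0375, 0, -0.025], "turn": [0, 0, 0.025], "fingers": 1},
    {"delta_pos": [0.1, 0.0025, -0.0375], "turn": [0, 0, 0.0675], "fingers": 1},
    {"delta_pos": [0.1625, 0.0038, -0.0375], "turn": [0, 0, 0.11], "fingers": 1},
    {"delta_pos": [0.225, 0.005, -0.0375], "turn": [0, 0, 0.1525], "fingers": 1},
    {"delta_pos": [0.2875, 0.0063, -0.0375], "turn": [0, 0, 0.195], "fingers": 1},
    {"delta_pos": [0.35, 0.0075, -0.025], "turn": [0, 0, 0.2375], "fingers": 1},
    {"delta_pos": [0.4125, 0.0088, -0.0125], "turn": [0, 0, 0.272], "fingers": 1},
    {"delta_pos": [0.429, 0.009, 0.025], "turn": [0, 0, 0.272], "fingers": 1},
    {"delta_pos": [0.429, 0.009, 0.0625], "turn": [0, 0, 0.272], "fingers": 1},
    {"delta_pos": [0.429, 0.009, 0.076], "turn": [0, 0, 0.272], "fingers": 1},
    {"delta_pos": [0.429, 0.009, 0.076], "turn": [0, 0, 0.272], "fingers": 1}
  ]
}}

```text
clock: 12.28
position: [0.5789, 0.2261, 0.0597]
ee_rot: [0.998, 0.058, -0.0, 0.001]
ft_force: [0.3, 0.8, -1.0]
grip_width: 0.172
grasp_force: 40.3
```

```bash
python3 - <<'E'
from h import *
o,c,T=wrist("w7");print(o["joint_pos"].round(2),go(o,[.5766,.2275,.022],97))
E
```

```text
12.275 [0.5789 0.2261 0.0597] [ 0.998  0.058 -0.     0.001] ft [ 0.3  0.8 -1. ] grip 0.172 40.3
[-0.12  0.52 -0.41  1.64  0.24  1.03 -2.07] (array([-0.0021, -0.0017,  0.0377]), array([ 0.001,  0.   , -0.007]))
```

View pics/w7.png

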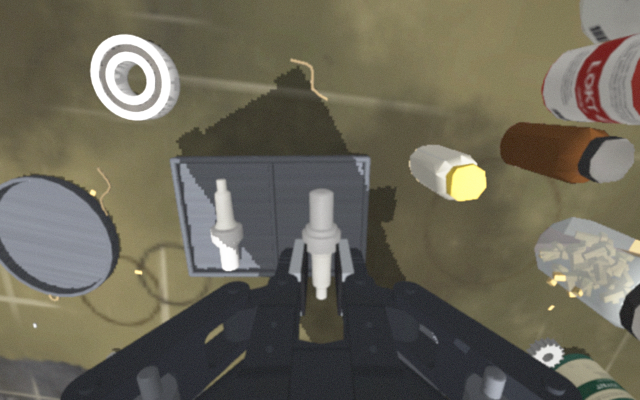

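Scaled: -0.1 m / 0.8 = -0.125, -0.001 m / 0.8 = -0.0013.

>>> {"api": "move_arm", "payload": {
  "plan": [
    {"delta_pos": [0, -0.0013, 0.025], "turn": [0, 0, 0], "fingers": 1},
    {"delta_pos": [0, -0.0013, 0.0425], "turn": [0, 0, 0], "fingers": 1},
    {"delta_pos": [0, -0.0013, 0.0481], "turn": [0, 0, 0], "fingers": 1},
    {"delta_pos": [0, -0.0013, 0.0481], "turn": [0, 0, 0], "fingers": 1},
    {"delta_pos": [0, -0.0013, 0.0481], "turn": [0, 0, 0], "fingers": 0.72},
    {"delta_pos": [0, -0.0013, 0.0481], "turn": [0, 0, 0], "fingers": 0.72},
    {"delta_pos": [0, -0.0013, 0.0481], "turn": [0, 0, 0], "fingers": 0.72},
    {"delta_pos": [0, -0.0013, 0], "turn": [0, 0, 0], "fingers": 0.72},
    {"delta_pos": [0, -0.0013, -0.0625], "turn": [0, 0, 0], "fingers": 0.6},
    {"delta_pos": [0, -0.0013, -0.125], "turn": [0, 0, 0], "fingers": 0.5},
    {"delta_pos": [0, -0.0013, -0.125], "turn": [0, 0, 0], "fingers": 0.5}
  ]
}}

```text
clock: 13.7
position: [0.581, 0.2287, 0.1646]
ee_rot: [0.998, 0.058, 0.004, -0.001]
ft_force: [0.5, -0.0, -0.0]
grip_width: 0.502
grasp_force: 0.0
```

```bash
python3 - <<'E'
from h import *
o,c,T=wrist("w8");print(part(c,(290,150,60,140),.013,T))
b=[.4338,.3686];print("bolt above",go(o,[*b,.13],7))
E
```

```text
13.7 [0.581  0.2287 0.1646] [ 0.998  0.058  0.004 -0.001] ft [ 0.5 -0.  -0. ] grip 0.502 0.0
(array([0.58381656, 0.2287883 ]), np.float64(6.746972726559392), array([65.0635862 , 20.58285588]), 118.0)
bolt above (array([-0.1304, -0.1559,  0.0337]), array([-0.007, -0.006,  1.564]))
```

View pics/w8.png

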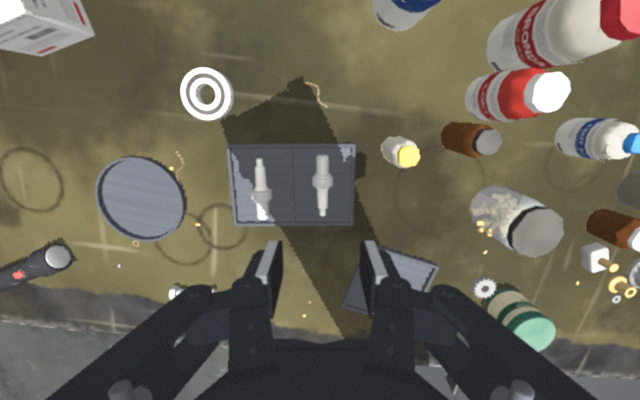

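```bash
python3 - <<'E'
from h import *
from workcell import get_obs
o=get_obs();o["ee_rot"]=[.9983,.058,0,0];o["position"]=np.array([.578,.2278,.1604])
d,t=go(o,[.434,.366,.13],7);print(d,t,[t[2]-np.pi])
d,t=go(o,[.434,.366,.015],7);print(d)
E
```

```text
[-0.127  -0.1539  0.0304] [0.    0.    1.565] [np.float64(-1.5765926535897932)]
[-0.127  -0.1539  0.1454]
```

Scaled: -0.154 m / 0.8 = -0.1925, -0.127 m / 0.8 = -0.1588, -1.576 rad / 4 = -0.394.

>>> {"api": "move_arm", "payload": {
  "plan": [
    {"delta_pos": [-0.025, -0.0375, 0], "turn": [0, 0, -0.0425], "fingers": 0.5},
    {"delta_pos": [-0.0625, -0.075, 0], "turn": [0, 0, -0.0875], "fingers": 0.5},
    {"delta_pos": [-0.0875, -0.1125, 0], "turn": [0, 0, -0.1325], "fingers": 0.5},
    {"delta_pos": [-0.1125, -0.15, 0], "turn": [0, 0, -0.1775], "fingers": 0.5},
    {"delta_pos": [-0.1588, -0.1925, 0], "turn": [0, 0, -0.2225], "fingers": 0.5},
    {"delta_pos": [-0.1588, -0.1925, 0], "turn": [0, 0, -0.2675], "fingers": 0.5},
    {"delta_pos": [-0.1588, -0.1925, 0], "turn": [0, 0, -0.3125], "fingers": 0.5},
    {"delta_pos": [-0.1588, -0.1925, 0.0125], "turn": [0, 0, -0.3575], "fingers": 0.5},
    {"delta_pos": [-0.1588, -0.1925, 0.0375], "turn": [0, 0, -0.394], "fingers": 0.5},
    {"delta_pos": [-0.1588, -0.1925, 0.0375], "turn": [0, 0, -0.394], "fingers": 0.5},
    {"delta_pos": [-0.1588, -0.1925, 0.0375], "turn": [0, 0, -0.394], "fingers": 0.5}
  ]
}}

```text
clock: 15.12
position: [0.4349, 0.3659, 0.1296]
ee_rot: [0.664, 0.747, -0.0, 0.0]
ft_force: [-0.8, 0.1, 0.3]
grip_width: 0.498
grasp_force: 0.0
```

```bash
python3 - <<'E'
from h import *
o,c,T=wrist("w9");print(o["joint_pos"].round(2))
i=np.linalg.inv(T)
p=i[:3,:3]@np.array([.434,.3686,.01])+i[:3,3];u,v=int(p[0]/p[2]*c["fx"]+c["cx"]),int(p[1]/p[2]*c["fy"]+c["cy"]);print(u,v)
q=part(c,(u-30,v-55,60,110),.008,T);print(q)
a=np.radians(q[1]);e=np.array([np.cos(a),np.sin(a)]);e*=np.sign(e[1])
print(go(o,[*(q[0]-e*.0025),.015],q[1]+90))
E
```

```text
15.125 [0.4349 0.3659 0.1296] [ 0.664  0.747 -0.     0.   ] ft [-0.8  0.1  0.3] grip 0.498 0.0
[-0.14  0.41 -0.78  1.72  0.31  1.15 -0.89]
319 194
(array([0.43430925, 0.36615504]), np.float64(97.89428958566857), array([53.87185702, 15.58920207]), 123.0)
(array([-0.002 , -0.0005,  0.1147]), array([ 0.   ,  0.001, -0.02 ]))
```

Scaled: 0.1147 m / 0.8 = 0.1434, -0.002 m / 0.8 = -0.0025, -0.02 rad / 4 = -0.005.

>>> {"api": "move_arm", "payload": {
  "plan": [
    {"delta_pos": [-0.0025, -0.0006, 0.0625], "turn": [0, 0, -0.005], "fingers": 0.5},
    {"delta_pos": [-0.0025, -0.0006, 0.1125], "turn": [0, 0, -0.005], "fingers": 0.5},
    {"delta_pos": [-0.0025, -0.0006, 0.135], "turn": [0, 0, -0.005], "fingers": 0.5},
    {"delta_pos": [-0.0025, -0.0006, 0.1434], "turn": [0, 0, -0.005], "fingers": 0.5},
    {"delta_pos": [-0.0025, -0.0006, 0.1434], "turn": [0, 0, -0.005], "fingers": 0.5},
    {"delta_pos": [-0.0025, -0.0006, 0.1434], "turn": [0, 0, -0.005], "fingers": 1},
    {"delta_pos": [-0.0025, -0.0006, 0.1434], "turn": [0, 0, -0.005], "fingers": 1},
    {"delta_pos": [-0.0025, -0.0006, 0.1434], "turn": [0, 0, -0.005], "fingers": 1},
    {"delta_pos": [-0.0025, -0.0006, 0.1434], "turn": [0, 0, -0.005], "fingers": 1},
    {"delta_pos": [-0.0025, -0.0006, 0.1], "turn": [0, 0, -0.005], "fingers": 1},
    {"delta_pos": [-0.0025, -0.0006, 0.0375], "turn": [0, 0, -0.005], "fingers": 1},
    {"delta_pos": [-0.0025, -0.0006, 0.0375], "turn": [0, 0, -0.005], "fingers": 1}
  ]
}}

```text
clock: 16.68
position: [0.4365, 0.3656, 0.1038]
ee_rot: [0.656, 0.755, 0.003, 0.001]
ft_force: [0.4, -0.4, -1.2]
grip_width: 0.127
grasp_force: 39.4
```

```bash
python3 - <<'E'
from h import *
from workcell import get_obs
o=get_obs();print(o["position"],o["joint_pos"].round(2));o["position"]=np.array([.4346,.3637,.0996]);
R=Rot.from_quat([.664,.747,0,0])*Rot.from_rotvec([0,0,-.02]);o["ee_rot"]=R.as_quat()
print(R.as_matrix().round(2),go(o,[.469,.1355,.06],168))
E
```

```text
[0.43645329 0.36561004 0.10376757] [-0.15  0.44 -0.77  1.74  0.34  1.09 -0.89]
[[-0.14  0.99  0.  ]
 [ 0.99  0.14  0.  ]
 [ 0.    0.   -1.  ]] (array([-0.2308,  0.0028,  0.0396]), array([0.   , 0.   , 0.347]))
```

Scaled: -0.2308 m / 0.8 = -0.2885, -0.19 m / 0.8 = -0.2375, 0.347 rad / 4 = 0.0868.

>>> {"api": "move_arm", "payload": {
  "plan": [
    {"delta_pos": [-0.05, 0, 0], "turn": [0, 0, 0.02], "fingers": 1},
    {"delta_pos": [-0.1125, 0.0013, 0], "turn": [0, 0, 0.04], "fingers": 1},
    {"delta_pos": [-0.175, 0.0025, 0], "turn": [0, 0, 0.0625], "fingers": 1},
    {"delta_pos": [-0.2375, 0.0031, 0], "turn": [0, 0, 0.0868], "fingers": 1},
    {"delta_pos": [-0.2885, 0.0035, 0], "turn": [0, 0, 0.0868], "fingers": 1},
    {"delta_pos": [-0.2885, 0.0035, 0.0375], "turn": [0, 0, 0.0868], "fingers": 1},
    {"delta_pos": [-0.2885, 0.0035, 0.0813], "turn": [0, 0, 0.0868], "fingers": 1},
    {"delta_pos": [-0.2885, 0.0035, 0.1006], "turn": [0, 0, 0.0868], "fingers": 1},
    {"delta_pos": [-0.2885, 0.0035, 0.1006], "turn": [0, 0, 0.0868], "fingers": 1},
    {"delta_pos": [-0.2885, 0.0035, 0.1006], "turn": [0, 0, 0.0868], "fingers": 0.72},
    {"delta_pos": [-0.2885, 0.0035, 0.1006], "turn": [0, 0, 0.0868], "fingers": 0.72},
    {"delta_pos": [-0.2885, 0.0035, 0.1006], "turn": [0, 0, 0.0868], "fingers": 0.72}
  ]
}}

```text
clock: 18.18
position: [0.4703, 0.1356, 0.0198]
ee_rot: [0.776, 0.631, 0.0, 0.001]
ft_force: [-0.2, 0.0, 0.3]
grip_width: 0.279
grasp_force: 0.0
```

Scaled: -0.18 m / 0.8 = -0.225, -0.14 m / 0.8 = -0.175.

>>> {"api": "move_arm", "payload": {
  "plan": [
    {"delta_pos": [0, 0, -0.0375], "turn": [0, 0, 0], "fingers": 0.72},
    {"delta_pos": [0, 0, -0.1], "turn": [0, 0, 0], "fingers": 0.6},
    {"delta_pos": [0, 0, -0.175], "turn": [0, 0, 0], "fingers": 0.5},
    {"delta_pos": [0, 0, -0.225], "turn": [0, 0, 0], "fingers": 0.5},
    {"delta_pos": [0, 0, -0.225], "turn": [0, 0, 0], "fingers": 0.5},
    {"delta_pos": [0, 0, -0.225], "turn": [0, 0, 0], "fingers": 0.5}
  ]
}}

```text
clock: 18.92
position: [0.4696, 0.1355, 0.1988]
ee_rot: [0.776, 0.631, -0.0, 0.001]
ft_force: [-0.3, 1.6, -1.0]
grip_width: 0.5
grasp_force: 0.0
```

```bash
python3 - <<'E'
from h import *
o,c,T=wrist("w10");i=np.linalg.inv(T);print(o["joint_pos"].round(2))
p=i[:3,:3]@np.array([.4695,.138,.01])+i[:3,3];u,v=int(p[0]/p[2]*c["fx"]+c["cx"]),int(p[1]/p[2]*c["fy"]+c["cy"]);print(u,v)
print(part(c,(u-30,v-50,60,100),.011,T))
print(blob(c,(u-70,v-70,140,140),"steel",.01,T)[:3])
# track from top/scene range
t=load("top0.npz")
P=pointmap(t)[206:246,436:524].reshape(-1,3)
m=(P[:,2]>.025)&(P[:,2]<.08);Q=P[m]
print("track pts",len(Q));b=cv2.minAreaRect((Q[:,:2]*1000).astype(np.float32));print(b)
for y in np.arange(-.28,-.47,-.02):
    s=Q[abs(Q[:,1]-y)<.008];print(round(y,2),s[:,0].min().round(3),s[:,0].max().round(3),np.percentile(s[:,2],[10,50,90,100]).round(3))
E
```

```text
18.925 [0.4696 0.1355 0.1988] [ 0.776  0.631 -0.     0.001] ft [-0.3  1.6 -1. ] grip 0.5 0.0
[ 0.28  0.12 -0.69  1.84  0.08  1.21 -0.64]
320 177
(array([0.47164434, 0.12673047]), np.float64(98.34014566299417), array([74.93939122, 57.2973077 ]), 125.0)
(array([0.46995355, 0.13630823]), np.float32(78.122986), array([86.85089874, 86.61152649]))
track pts 2024
((521.095458984375, -366.3721923828125), (72.53881072998047, 207.78778076171875), 3.403942823410034)
-0.28 0.481 0.551 [0.029 0.035 0.04  0.042]
-0.3 0.481 0.553 [0.03  0.037 0.044 0.067]
-0.32 0.482 0.553 [0.035 0.042 0.063 0.07 ]
-0.34 0.483 0.554 [0.028 0.042 0.048 0.05 ]
-0.36 0.485 0.556 [0.027 0.03  0.043 0.05 ]
-0.38 0.486 0.558 [0.029 0.032 0.042 0.051]
-0.4 0.487 0.559 [0.032 0.035 0.042 0.052]
-0.42 0.488 0.56 [0.034 0.038 0.046 0.059]
-0.44 0.489 0.562 [0.037 0.041 0.05  0.061]
-0.46 0.49 0.563 [0.04  0.043 0.05  0.063]
```

```bash
python3 - <<'E'
from h import *
from workcell import get_obs
o=get_obs();c=load("w10.npz")
print(part(c,(290,127,60,100),.011,c["T"],vmin=170),go(o,[.517,-.30,.2],3.4))
E
```

```text
(array([0.47065503, 0.13757697]), np.float64(77.79186087176801), array([48.58295929, 12.4398023 ]), 170) (array([-0.4165,  0.1359, -0.0011]), array([-0.001,  0.001, -0.266]))
```

Scaled: -0.4165 m / 0.8 = -0.5206, 0.1359 m / 0.8 = 0.1699, -0.266 rad / 4 = -0.0665.

>>> {"api": "move_arm", "payload": {
  "plan": [
    {"delta_pos": [-0.0625, 0.0125, -0.0125], "turn": [0, 0, -0.0125], "fingers": 0.4},
    {"delta_pos": [-0.125, 0.0375, -0.0125], "turn": [0, 0, -0.025], "fingers": 0.4},
    {"delta_pos": [-0.1875, 0.0625, -0.0125], "turn": [0, 0, -0.0375], "fingers": 0.4},
    {"delta_pos": [-0.25, 0.0813, -0.0125], "turn": [0, 0, -0.05], "fingers": 0.4},
    {"delta_pos": [-0.3125, 0.1, -0.0125], "turn": [0, 0, -0.0625], "fingers": 0.4},
    {"delta_pos": [-0.375, 0.125, -0.0125], "turn": [0, 0, -0.0665], "fingers": 0.4},
    {"delta_pos": [-0.4375, 0.1438, 0], "turn": [0, 0, -0.0665], "fingers": 0.4},
    {"delta_pos": [-0.5, 0.1625, 0], "turn": [0, 0, -0.0665], "fingers": 0.4},
    {"delta_pos": [-0.5206, 0.1699, 0], "turn": [0, 0, -0.0665], "fingers": 0.4},
    {"delta_pos": [-0.5206, 0.1699, 0], "turn": [0, 0, -0.0665], "fingers": 0.4},
    {"delta_pos": [-0.5206, 0.1699, 0], "turn": [0, 0, -0.0665], "fingers": 0.4}
  ]
}}

```text
clock: 20.35
position: [0.518, -0.2975, 0.1995]
ee_rot: [0.685, 0.729, 0.0, 0.0]
ft_force: [0.7, 0.5, -0.6]
grip_width: 0.602
grasp_force: 0.0
```

```bash
python3 - <<'E'
from h import *
o,c,T=wrist("w11");print(o["joint_pos"].round(2));P=pointmap(c,T)
im=c["color"][:,:,::-1].copy()
print("bench",np.median(P[...,2][abs(P[...,2])<.015]))
m=(P[...,2]>.055)&(P[...,2]<.085)&(P[...,1]<-.26)&(P[...,1]>-.37)&(abs(P[...,0]-.518)<.03)
v,u=np.nonzero(m);print("hub top px",u.mean(),v.mean(),len(u),P[m].mean(0).round(4),P[m].min(0).round(4),P[m].max(0).round(4))
E
```

```text
20.35 [ 0.518  -0.2975  0.1995] [0.685 0.729 0.    0.   ] ft [ 0.7  0.5 -0.6] grip 0.602 0.0
[ 0.74  0.32 -0.36  1.58  0.12  1.26  0.42]
bench 0.00012453438293885677
hub top px 321.1164383561644 207.9554794520548 292 [ 0.5194 -0.3128  0.0656] [ 0.5103 -0.3222  0.0577] [ 0.5285 -0.3041  0.0679]
```

View pics/w11.png

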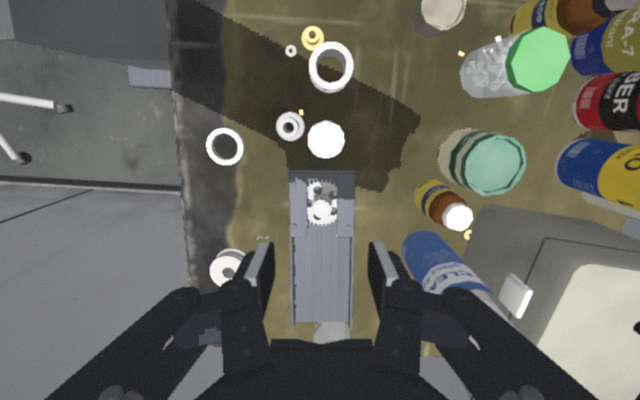

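```bash
python3 - <<'E'
from h import *
c=load("w11.npz");T=c["T"];P=pointmap(c,T)
t=load("top0.npz")
for n,D in(("wrist",P[:240]),("top",pointmap(t))):
    D=D.reshape(-1,3);print(n)
    m=(D[:,2]>.068)&(D[:,1]<-.2)&(D[:,1]>-.5)&(abs(D[:,0]-.52)<.13);Q=D[m];print("tall:",len(Q))
    for y in np.arange(-.22,-.5,-.04):
        s=Q[abs(Q[:,1]-y)<.02]
        if len(s): print(round(y,2),"x",s[:,0].min().round(3),s[:,0].max().round(3),"zmax",s[:,2].max().round(3))
ys,cs=[],[]
F=P[150:330,280:365].reshape(-1,3);F=F[(F[:,2]>.025)&(F[:,2]<.07)]
for y in np.arange(-.29,-.44,-.01):
    s=F[abs(F[:,1]-y)<.005]
    if len(s)>20: ys.append(y);cs.append((s[:,0].min()+s[:,0].max())/2)
a=np.polyfit(ys,cs,1);print(a,np.degrees(np.arctan(a[0])),np.ptp(F[:,0]))
fl=F[abs(F[:,0]-np.polyval(a,F[:,1]))<.012];fl=fl[(fl[:,1]<-.36)]
b=np.polyfit(fl[:,1],fl[:,2],1);print("floor",b,np.degrees(np.arctan(b[0])),"at -.36",np.polyval(b,-.36),"y at .034",(.034-b[1])/b[0], "yrange",F[:,1].min(),F[:,1].max())
E
```

```text
wrist
tall: 1145
-0.22 x 0.513 0.513 zmax 0.331
-0.3 x 0.635 0.65 zmax 0.084
-0.34 x 0.639 0.649 zmax 0.082
top
tall: 725
-0.26 x 0.65 0.65 zmax 0.071
-0.3 x 0.511 0.65 zmax 0.086
-0.34 x 0.63 0.65 zmax 0.189
-0.38 x 0.623 0.65 zmax 0.188
-0.42 x 0.632 0.649 zmax 0.188
-0.5 x 0.525 0.562 zmax 0.135
[-0.06401692  0.49940091] -3.6629007988213953 0.08175532458978274
floor [-0.11644925 -0.01037592] -6.642135146100885 at -.36 0.031545807969233675 y at .034 -0.38107520624596497 yrange -0.49649010099589896 -0.2594318759951316
```

```bash
python3 - <<'E'
from h import *
from workcell import get_obs
o=get_obs();n=np.array([-.0088,.139,.990]);b=np.array([.5198,-.3188,.0252]);tl=-.1396*np.array([.998,.063,0])
for h in(.09,.034): print(go(o,b+n*h,3.6,tl))
E
```

```text
(array([-0.0087,  0.0003,  0.0855]), array([ 0.001, -0.139, -0.   ]))
(array([-0.0165,  0.0003,  0.1409]), array([ 0.001, -0.139, -0.   ]))
```

Scaled: 0.1409 m / 0.8 = 0.1761, 0.0855 m / 0.8 = 0.1069, -0.139 rad / 4 = -0.0348.

>>> {"api": "move_arm", "payload": {
  "plan": [
    {"delta_pos": [-0.0063, 0.0004, 0.05], "turn": [0, -0.0175, 0], "fingers": 0.45},
    {"delta_pos": [-0.0109, 0.0004, 0.1], "turn": [0, -0.0348, 0], "fingers": 0.45},
    {"delta_pos": [-0.0109, 0.0004, 0.1069], "turn": [0, -0.0348, 0], "fingers": 0.45},
    {"delta_pos": [-0.0156, 0.0004, 0.1413], "turn": [0, -0.0348, 0], "fingers": 0.45},
    {"delta_pos": [-0.0194, 0.0004, 0.1675], "turn": [0, -0.0348, 0], "fingers": 0.45},
    {"delta_pos": [-0.0206, 0.0004, 0.1761], "turn": [0, -0.0348, 0], "fingers": 0.45},
    {"delta_pos": [-0.0206, 0.0004, 0.1761], "turn": [0, -0.0348, 0], "fingers": 0.45},
    {"delta_pos": [-0.0206, 0.0004, 0.1761], "turn": [0, -0.0348, 0], "fingers": 0.45}
  ],
  "force": 60
}}

```text
clock: 21.4
position: [0.5197, -0.3164, 0.06]
ee_rot: [0.684, 0.726, -0.047, 0.052]
ft_force: [0.9, -0.8, -0.2]
grip_width: 0.544
grasp_force: 0.0
```

>>> {"api": "move_arm", "payload": {
  "plan": [
    {"delta_pos": [0, 0, 0], "turn": [0, 0, 0], "fingers": 1},
    {"delta_pos": [0, 0, 0], "turn": [0, 0, 0], "fingers": 1},
    {"delta_pos": [0, 0, 0], "turn": [0, 0, 0], "fingers": 1},
    {"delta_pos": [0, 0, 0], "turn": [0, 0, 0], "fingers": 1},
    {"delta_pos": [0, 0, 0], "turn": [0, 0, 0], "fingers": 1}
  ]
}}

```text
clock: 22.02
position: [0.5196, -0.3164, 0.0598]
ee_rot: [0.684, 0.726, -0.048, 0.052]
ft_force: [-0.3, 0.9, 6.1]
grip_width: 0.236
grasp_force: 58.6
```

```bash
python3 - <<'E'
from h import *
o,c,T=wrist("w12");P=pointmap(c,T);n=np.array([-.0088,.139,.990])
print((Rot.from_quat(o["ee_rot"]).as_matrix()).round(3),o["torque"].round(2))
E
```

```text
22.025 [ 0.5196 -0.3164  0.0598] [ 0.684  0.726 -0.048  0.052] ft [-0.3  0.9  6.1] grip 0.236 58.6
[[-0.059  0.998  0.01 ]
 [ 0.988  0.06  -0.14 ]
 [-0.14   0.002 -0.99 ]] [ 0.2   0.22 -0.06]
```

Scaled: -0.079 m / 0.8 = -0.0988, -0.001 m / 0.8 = -0.0013.

>>> {"api": "move_arm", "payload": {
  "plan": [
    {"delta_pos": [-0.0063, 0, -0.0013], "turn": [0, 0, 0], "fingers": 1},
    {"delta_pos": [-0.0188, 0, -0.0013], "turn": [0, 0, 0], "fingers": 1},
    {"delta_pos": [-0.0313, 0, -0.0013], "turn": [0, 0, 0], "fingers": 1},
    {"delta_pos": [-0.0438, 0, -0.0013], "turn": [0, 0, 0], "fingers": 1},
    {"delta_pos": [-0.0563, 0, -0.0013], "turn": [0, 0, 0], "fingers": 1},
    {"delta_pos": [-0.0688, 0, -0.0013], "turn": [0, 0, 0], "fingers": 1},
    {"delta_pos": [-0.0813, 0, -0.0013], "turn": [0, 0, 0], "fingers": 1},
    {"delta_pos": [-0.0938, 0, -0.0013], "turn": [0, 0, 0], "fingers": 1},
    {"delta_pos": [-0.0988, 0, -0.0013], "turn": [0, 0, 0], "fingers": 1},
    {"delta_pos": [-0.0988, 0, -0.0013], "turn": [0, 0, 0], "fingers": 1}
  ]
}}

```text
clock: 23.32
position: [0.5236, -0.3947, 0.071]
ee_rot: [0.684, 0.726, -0.048, 0.051]
ft_force: [0.2, -0.1, -1.9]
grip_width: 0.232
grasp_force: 58.7
```

```bash
python3 - <<'E'
from h import *
o,c,T=wrist("w13");i=np.linalg.inv(T);P=pointmap(c,T)
# gear disc: bright pixels near
hsv=cv2.cvtColor(np.ascontiguousarray(c["color"][:,:,::-1]),cv2.COLOR_BGR2HSV)
m=(hsv[...,2]>140)&(hsv[...,1]<40)&(P[...,1]<-.3)&(P[...,1]>-.46)&(abs(P[...,0]-.522)<.035)&(P[...,2]>.02)
Q=P[m];print(len(Q),Q.min(0).round(3),Q.max(0).round(3))
print(o["joint_pos"].round(2))
cv2.imwrite("pics/w13c.png",c["color"][150:400,180:460,::-1])
E
```

```text
23.325 [ 0.5236 -0.3947  0.071 ] [ 0.684  0.726 -0.048  0.051] ft [ 0.2 -0.1 -1.9] grip 0.232 58.7
4954 [ 0.487 -0.46   0.029] [ 0.557 -0.349  0.106]
[ 0.74  0.5  -0.29  1.63  0.31  0.98  0.38]
```

View pics/w13c.png

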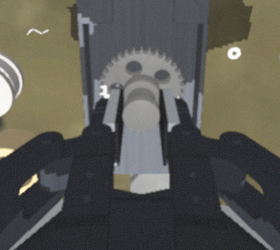

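Scaled: -0.13 m / 0.8 = -0.1625, -0.1 m / 0.8 = -0.125, 0.139 rad / 4 = 0.0348.

>>> {"api": "move_arm", "payload": {
  "plan": [
    {"delta_pos": [0, 0, -0.0125], "turn": [0, 0, 0], "fingers": 1},
    {"delta_pos": [0, 0, -0.0375], "turn": [0, 0, 0], "fingers": 1},
    {"delta_pos": [0, 0, -0.075], "turn": [0, 0, 0], "fingers": 1},
    {"delta_pos": [0, 0, -0.125], "turn": [0, 0, 0], "fingers": 1},
    {"delta_pos": [0, 0, -0.1625], "turn": [0, 0.0175, 0], "fingers": 1},
    {"delta_pos": [0, 0, -0.1625], "turn": [0, 0.0348, 0], "fingers": 1},
    {"delta_pos": [0, 0, -0.1625], "turn": [0, 0.0348, 0], "fingers": 1},
    {"delta_pos": [0, 0, -0.1625], "turn": [0, 0.0348, 0], "fingers": 1}
  ]
}}

```text
clock: 24.38
position: [0.5226, -0.3756, 0.1999]
ee_rot: [0.685, 0.728, -0.0, 0.001]
ft_force: [0.0, 0.4, -1.7]
grip_width: 0.234
grasp_force: 58.9
```

```bash
python3 - <<'E'
from h import *
from workcell import get_obs
o=get_obs();print(o["position"],o["grip_width"],o["joint_pos"].round(2));print(go(o,[.5424,.422,.2],3.6),go(o,[.54,.0,.2],3.6))
E
```

```text
[ 0.52261043 -0.375569    0.19990616] 0.2335821147436202 [ 0.8   0.42 -0.33  1.45  0.14  1.29  0.52]
(array([ 0.7949,  0.068 , -0.0016]), array([ 0.001,  0.002, -0.002])) (array([ 0.3738,  0.0401, -0.0008]), array([ 0.001,  0.002, -0.002]))
```

Scaled: 0.58 m / 0.8 = 0.725, 0.33 m / 0.8 = 0.4125.

>>> {"api": "move_arm", "payload": {
  "plan": [
    {"delta_pos": [0.0375, 0.0025, 0], "turn": [0, 0, 0], "fingers": 1},
    {"delta_pos": [0.1, 0.0088, 0], "turn": [0, 0, 0], "fingers": 1},
    {"delta_pos": [0.1625, 0.0138, 0], "turn": [0, 0, 0], "fingers": 1},
    {"delta_pos": [0.225, 0.0188, 0], "turn": [0, 0, 0], "fingers": 1},
    {"delta_pos": [0.2875, 0.025, 0], "turn": [0, 0, 0], "fingers": 1},
    {"delta_pos": [0.35, 0.03, 0], "turn": [0, 0, 0], "fingers": 1},
    {"delta_pos": [0.4125, 0.035, 0], "turn": [0, 0, 0], "fingers": 1},
    {"delta_pos": [0.475, 0.0413, 0], "turn": [0, 0, 0], "fingers": 1},
    {"delta_pos": [0.5375, 0.0463, 0], "turn": [0, 0, 0], "fingers": 1},
    {"delta_pos": [0.6, 0.0513, 0], "turn": [0, 0, 0], "fingers": 1},
    {"delta_pos": [0.6625, 0.0563, 0], "turn": [0, 0, 0], "fingers": 1},
    {"delta_pos": [0.725, 0.0625, 0], "turn": [0, 0, 0], "fingers": 1}
  ]
}}

```text
clock: 25.88
position: [0.537, 0.2079, 0.1993]
ee_rot: [0.685, 0.728, -0.0, 0.001]
ft_force: [0.3, -0.6, -1.0]
grip_width: 0.235
grasp_force: 58.9
```

Scaled: 0.215 m / 0.8 = 0.2688, 0.19 m / 0.8 = 0.2375.

>>> {"api": "move_arm", "payload": {
  "plan": [
    {"delta_pos": [0.0625, 0.005, 0], "turn": [0, 0, 0], "fingers": 1},
    {"delta_pos": [0.125, 0.0113, 0], "turn": [0, 0, 0], "fingers": 1},
    {"delta_pos": [0.1875, 0.0163, 0], "turn": [0, 0, 0], "fingers": 1},
    {"delta_pos": [0.2375, 0.02, 0.025], "turn": [0, 0, 0], "fingers": 1},
    {"delta_pos": [0.2688, 0.0225, 0.0625], "turn": [0, 0, 0], "fingers": 1},
    {"delta_pos": [0.2688, 0.0225, 0.1125], "turn": [0, 0, 0], "fingers": 1},
    {"delta_pos": [0.2688, 0.0225, 0.125], "turn": [0, 0, 0], "fingers": 1},
    {"delta_pos": [0.2688, 0.0225, 0.125], "turn": [0, 0, 0], "fingers": 1},
    {"delta_pos": [0.2688, 0.0225, 0.125], "turn": [0, 0, 0], "fingers": 1}
  ]
}}

```text
clock: 27.0
position: [0.5437, 0.4218, 0.1011]
ee_rot: [0.686, 0.728, 0.001, 0.001]
ft_force: [-0.6, 0.4, -1.7]
grip_width: 0.23
grasp_force: 58.9
```

```bash
python3 - <<'E'
from h import *
o,c,T=wrist("w14");print(o["joint_pos"].round(2),Rot.from_quat(o["ee_rot"]).as_matrix()[:,2].round(3))
i=np.linalg.inv(T)
b=blob(c,(0,0,640,330),"steel",.01,T);k=b[3];(x,y),r=cv2.minEnclosingCircle(np.array([onplane(c,u,v,.01,T)[:2]*1000 for u,v in k],np.float32));print("blob",b[0],b[2],"circ",x,y,r,len(k))
P=pointmap(c,T);Q=P[(P[...,2]>.02)&(P[...,2]<.12)&(abs(P[...,0]-.542)<.06)&(abs(P[...,1]-.42)<.06)]
hsv=cv2.cvtColor(np.ascontiguousarray(c["color"][:,:,::-1]),cv2.COLOR_BGR2HSV)
print(go(o,[.5424,.422,.045],3.6))
top=__import__("workcell").camera("top");np.savez("top1.npz",**top);cv2.imwrite("pics/top1.png",top["color"][:,:,::-1])
E
```

```text
27.0 [0.5437 0.4218 0.1011] [0.686 0.728 0.001 0.001] ft [-0.6  0.4 -1.7] grip 0.23 58.9
[-0.29  0.66 -0.65  1.41  0.41  1.21 -0.92] [ 0.003  0.001 -1.   ]
blob [0.54364349 0.43360315] [93.24273682 73.41409302] circ 544.423828125 423.79571533203125 46.988834381103516 686
(array([ 0.0003, -0.0015,  0.0561]), array([ 0.003, -0.   , -0.003]))
```

```bash
python3 - <<'E'
from h import *
c=load("w14.npz");T=c["T"];P=pointmap(c,T)
d=np.hypot(P[...,0]-.5437,P[...,1]-.4218);m=(d>.013)&(d<.024)&(P[...,2]>.06)&(P[...,2]<.095)&(P[...,1]>.4218)
Q=P[m];
for _ in range(4):
    A=np.c_[Q[:,:2]-[.5437,.4218],np.ones(len(Q))];s=np.linalg.lstsq(A,Q[:,2],rcond=None)[0];r=Q[:,2]-A@s;Q=Q[abs(r)<max(.002,1.5*r.std())]
print(len(Q),s.round(4),r.std())
E
```

```text
1144 [ 0.0154 -0.0058  0.0769] 0.0006119569713000846
```

Scaled: 0.06 m / 0.8 = 0.075, 0.058 m / 0.8 = 0.0725.

>>> {"api": "move_arm", "payload": {
  "plan": [
    {"delta_pos": [0, -0.0013, 0.0375], "turn": [0, 0, 0], "fingers": 1},
    {"delta_pos": [0, -0.0013, 0.0625], "turn": [0, 0, 0], "fingers": 1},
    {"delta_pos": [0, -0.0013, 0.0725], "turn": [0, 0, 0], "fingers": 1},
    {"delta_pos": [0, -0.0013, 0.075], "turn": [0, 0, 0], "fingers": 1},
    {"delta_pos": [0, -0.0013, 0.075], "turn": [0, 0, 0], "fingers": 1}
  ]
}}

```text
clock: 27.72
position: [0.5423, 0.4216, 0.0397]
ee_rot: [0.686, 0.728, 0.0, 0.001]
ft_force: [-0.2, -0.8, -2.1]
grip_width: 0.231
grasp_force: 58.9
```

Scaled: 0.0015 m / 0.8 = 0.0019, 0.001 m / 0.8 = 0.0013.

>>> {"api": "move_arm", "payload": {
  "plan": [
    {"delta_pos": [0, 0, 0.0013], "turn": [0, 0, 0], "fingers": 1},
    {"delta_pos": [0, 0, 0.0019], "turn": [0, 0, 0], "fingers": 1},
    {"delta_pos": [0, 0, 0.0019], "turn": [0, 0, 0], "fingers": 1}
  ]
}}

```text
clock: 28.1
position: [0.5423, 0.4216, 0.0383]
ee_rot: [0.686, 0.728, 0.0, 0.001]
ft_force: [0.2, -1.2, 4.3]
grip_width: 0.228
grasp_force: 59.2
```

Scaled: -0.16 m / 0.8 = -0.2, -0.14 m / 0.8 = -0.175.

>>> {"api": "move_arm", "payload": {
  "plan": [
    {"delta_pos": [0, 0, 0], "turn": [0, 0, 0], "fingers": 0.7},
    {"delta_pos": [0, 0, 0], "turn": [0, 0, 0], "fingers": 0.5},
    {"delta_pos": [0, 0, 0], "turn": [0, 0, 0], "fingers": 0.45},
    {"delta_pos": [0, 0, 0], "turn": [0, 0, 0], "fingers": 0.45},
    {"delta_pos": [0, 0, -0.0375], "turn": [0, 0, 0], "fingers": 0.45},
    {"delta_pos": [0, 0, -0.1], "turn": [0, 0, 0], "fingers": 0.45},
    {"delta_pos": [0, 0, -0.175], "turn": [0, 0, 0], "fingers": 0.45},
    {"delta_pos": [0, 0, -0.2], "turn": [0, 0, 0], "fingers": 0.45},
    {"delta_pos": [0, 0, -0.2], "turn": [0, 0, 0], "fingers": 0.45}
  ]
}}

```text
clock: 29.22
position: [0.5423, 0.4219, 0.1989]
ee_rot: [0.686, 0.728, 0.001, 0.001]
ft_force: [-0.1, -0.2, -0.1]
grip_width: 0.549
grasp_force: 0.0
```

```bash
python3 - <<'E'
from h import *
o,c,T=wrist("w15");P=pointmap(c,T)
d=np.hypot(P[...,0]-.5423,P[...,1]-.4216)
h=P[(d<.03)&(P[...,2]>.042)&(P[...,2]<.06)];print("hub top",len(h),h.mean(0).round(4),h.min(0).round(3),h.max(0).round(3))
Q=P[(d>.013)&(d<.025)&(P[...,2]>.004)&(P[...,2]<.03)]
for _ in range(5):
    A=np.c_[Q[:,:2]-[.5423,.4216],np.ones(len(Q))];s=np.linalg.lstsq(A,Q[:,2],rcond=None)[0];r=Q[:,2]-A@s;Q=Q[abs(r)<max(.002,1.5*r.std())]
print("disc",len(Q),s.round(4),r.std())
t=__import__("workcell").camera("top")
print("tin",blob(t,(325,225,30,28),"green",.056)[0],"bearing",blob(t,(422,257,24,24),"bright",.014)[0])
for n,X in(("plug1",(.5745,.2913)),("plug2",(.5838,.2288)),("bolt",(.4707,.1376))):
    D=pointmap(t);dd=np.hypot(D[...,0]-X[0],D[...,1]-X[1]);v,u=np.unravel_index(dd.argmin(),dd.shape)
    print(n,part(t,(u-14,v-17,28,34),.012,vmin=150)[:3])
E
```

```text
29.225 [0.5423 0.4219 0.1989] [0.686 0.728 0.001 0.001] ft [-0.1 -0.2 -0.1] grip 0.549 0.0
hub top 252 [0.5424 0.4241 0.0445] [0.533 0.415 0.042] [0.551 0.433 0.046]
disc 708 [-0.0027 -0.0003  0.014 ] 0.0007213968567963712
tin [ 0.45451886 -0.01312147] bearing [ 0.40702911 -0.26287839]
plug1 (array([0.57309798, 0.29403028]), np.float64(7.135357468586278), array([63.9864736 , 18.88006163]))
plug2 (array([0.58312537, 0.23017621]), np.float64(6.914842758217077), array([66.79317122, 18.88555675]))
bolt (array([0.46963096, 0.14012236]), np.float64(77.55123665461261), array([55.48583287, 17.59771873]))
```

```bash
python3 -c "
from workcell import hand_in;print(hand_in())"
```

```text
the job is handed in; nothing more can be done
None
```

Handed in at about 29 s: both plugs lie flat, one in each bay, the bolt lies flat in the square tray, and the gear stands hub up, flat on the dish floor. The last camera check put the tin and bearing within about 2 mm of where they started.

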